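Flip the length stop down and push the board home for a cut

ROBOT

A 6-joint arm with a two-finger parallel gripper is mounted at the origin on the work surface. World frame = base frame: x ahead of the robot, y to its left, z up, the work surface at z = 0. Lengths are in m, angles in degrees, forces in N, time in s.
With the tool pointing down it reaches from about 0.325 to 0.925 m from the base axis. Payload 3.1 kg.
Tool frame: the origin (TCP) lies midway between the tips of the shut fingers; the grasp point (between the pads) lies 19 mm behind it (grip_depth is the distance from the TCP to the grasp point, in m); z points along the fingers, y is the line along which they close (so a half turn about z gives the same grasp; the last joint's range is limited). The gripper opens to 85 mm and grips with 20 to 120 N. Pads are 22 mm wide; open, the fingers measure 114 mm over their backs; the gripper's body (76 mm by 85 mm) begins 54 mm behind the grasp point. The pads swing forward as they close: fully open they stand 13 mm farther back than shut.
Start: joints at [66.28, 12.427, 92.441, -0, 75.132, -6.429], TCP at [0.186, 0.597, 0.231] pointing down, gripper open.
Joint ranges: [-157.48, 157.48], [-44.54, 120.13], [17.64, 146.25], [-64.5, 244.5], [7.68, 150.69], [-147.95, 147.95]. Speed limits (degrees/s): [159.86, 159.86, 180, 180, 180, 180].

INTERFACE

Orientations are given as a 3x3 rotation matrix whose columns are the frame's x, y, z axes.
In Python, from plant import * gives the robot as it stands.
- The arm moves only by the shell command python3 -m crank 'ROWS' [OPENING] [FORCE]. ROWS is JSON, a list of rows, each an object with "slide": the shift along the tool's x, y, z in m, a list of three; "turn": the turn about the tool's z in degrees. In form: [{"slide": [tx, ty, tz], "turn": turn}, ...]. A call has exactly 8 rows; each row shifts and turns the commanded pose from where the row before left it, along the tool's axes as they then stand; what a row does not reach is not made up. A row lasts 1/12 s, in which the tool goes at most 41.7 mm and 7.16 degrees, less where a joint would pass 70% of its speed; a pose out of reach is approached as far as the arm can. A call with a gripper value outside its range is refused whole. OPENING is the closure, from 0 (fully open) to 1 (shut), set as the call begins (- or left out, the last holds). The fingers move at their own pace and stop on an object; FORCE is the grip in N (left out, the last holds). Time passes only in rows, so rows that do not move let the fingers close, or fill a call up. It gives the time, the measured TCP pose, the force, the opening and the grip force at its end, in the units of the state.
- get_obs(): the state, without advancing time (a new reading comes with each control period).
- get_image(name): name is "side" or "top" or "wrist"; returns (picture, depth): 384x512x3 uint8, red, green, blue; 384x512 float32, m along the optical axis (not along the pixel's ray), 0 where there is no reading.
- camera_params(name): a dict with "intrinsics" (3x3 intrinsics, pixels), "eye" and "orientation" of the camera in the world; the wrist camera has in their place "mount" (4x4, takes a point from camera to tool coordinates, whose origin is the TCP and whose axes are the flange's). Camera axes: x right, y up, looking along -z (the intrinsics and any distortion apply to the point x, -y, -z); pixel columns grow to the right and rows downward; lengths in m; the calibration is good to about 2 mm. A picture is of the moment at which its call begins: read the wrist's pose just before it. camera_params takes no time and is no camera call.
- hand_in(): hands the job in; it is judged then, once.
Trained networks look in the newest picture that a camera, given by its name, has taken for a name from the list of things; names that differ only in an ending like _2 or _b are one class to them, and where a whole thing is asked for, a point or a joint stands for the part that bears it (a point fixed in the world has none). Each returns a list of dicts, best first, with "confidence" (0 to 1); they miss things now and then, are a little off and sometimes report something else, mostly with a low value. They report only what shows in the picture. A call takes as long as a camera call.
- recognise(thing, camera): "extent" ([left, top, right, bottom] in pixels, round what is visible of it).
- regions_of(thing, camera): "mask" (384x512 bool, what is visible of it) and "extent" ([left, top, right, bottom] in pixels, round what is visible of it).
- spot_point(thing, camera): "at" ([column, row] in pixels: a listed point, or the origin of a listed thing).
The state is a dict: "t": time; "joints": joint angles; "joint_vel": joint speeds; "effort": joint torques, N m; "tool_pos": TCP position; "orientation": TCP orientation; "contact_force": force on the tool from outside, world axes, zero at the start; "torque": the same for the moment, N m; "width": opening from 0.0 (shut) to 1.0 (fully open); "grasp_force": force on a finger pad.
Only numpy, scipy, OpenCV 4.12 (cv2) and the standard library are available. Lean on these libraries where they do the work, as an engineer would, in place of code of your own. Each camera call takes 0.05 s, during which the arm holds its last target. There are 200 camera calls.

TASK

Set this board up for sawing to the length that the red stop is set for: push the raised red flip stop over until it hangs fully down in front of the fence, then push the board along the sawing board until its right end butts against the red stop and its long edge lies flat against the fence. Only push with the fingers: do not pick the board up. Leave the blue stop raised as it is and the other things on the bench where they lie.

Things in the scene. Friction and masses are not known exactly. Their poses are not given: they have to be found in the camera images.
- station: the sawing board, fixed, turned up to 5 deg. Origin at bench height under the fence's front face, on the saw kerf. x points from the robot's side to the fence, y left along the fence, z up. Plywood base: x -140 to 66, y -380 to 360 mm, top 18 mm above the bench. Wooden fence along the far side: x 0 to 36 mm, top 88 mm above the bench.
- red_arm (a joint): hinge angle of the red flip stop's arm (axis along the fence): 0 fully down against its end stop, in front of the fence; 1.57 level, pointing to the robot's side; 3.14 straight up; 3.55 leaning back over the fence (limit). Starts at 2.7 to 3.5. Stiff friction hinge, 0.06 N m (about 1 N at the foot): the arm stays at any angle where it is left.
- red_stop: the red flip stop's aluminium block with a black knob, clamped on the fence top: 46 mm wide along the fence; the block reaches 22 mm in front of the fence's face and 34 mm behind it, the knob stands behind the arm up to 119 mm above the bench. Fixed. Origin on the fence top in line with its front face, middle of the stop; axes as the station's.
- red_hinge (a point): middle of the red arm's hinge axis, 98 mm above the bench, 14 mm in front of the fence's face. Arm when down, in station directions: a plate 8 mm (x) by 30 mm (y) from the hinge to 76 mm below; at its end a foot 30 mm wide (y), 58 to 76 mm below the hinge, from 4 mm behind the axis to 30 mm in front of it. Raised, the foot is on top and points back over the fence.
- red_face (a point): centre of the left (+y) side of the red arm's foot, the face that the board's end must meet. It moves with the arm; it is 15 mm left of red_hinge and, with the arm down, 67 mm below and 16 mm in front of it. Its axes are the station's when the arm is down.
- blue_arm (a joint): hinge angle of the blue flip stop's arm, same construction and signs as the red; starts raised (3.05 to 3.5) and is to stay as it is.
- blue_hinge (a point): point on the hinge axis of the blue flip stop, as red_hinge.
- blue_face (a point): centre of the left side of the blue arm's foot, as red_face.
- board: the reddish-brown hardwood board to be cut, lying flat on the sawing board's base in front of the fence, left of both stops: 60 mm (its x) by 340 mm (its y) by 20 mm thick, 0.17 to 0.35 kg. Origin: centre of its underside. Its y runs roughly along the fence, to the left.
- board_end (a point): centre of the board's right end (its -y end), 10 mm above its underside.
- board_far_right (a point): on the board's far long edge (towards the fence), 5 mm from its right end, mid thickness.
- board_far_left (a point): on the board's far long edge (towards the fence), 5 mm from its left end, mid thickness.
- offcut: a small pine offcut, 55 x 32 x 20 mm, lying on the right end of the sawing board. Origin: centre of the underside. Not to be disturbed.
- offcut2: a dark hardwood offcut, 45 x 110 x 45 mm, lying in front of the sawing board, on the left. Origin: centre of the underside. Not to be disturbed.
- glue: a yellow glue bottle, 56 mm across, 170 mm tall, standing to the right. Origin: centre of the underside. Not to be disturbed.
- tape: a yellow and black tape measure, 78 x 37 x 56 mm, standing to the left. Origin: centre of the underside. Not to be disturbed.
- square: a try square lying flat, dark wooden stock 22 x 110 x 18 mm with a 150 mm steel blade, near the robot on the right. Origin: centre of the underside of the stock. Not to be disturbed.
- saw: a back saw lying flat behind the fence, 390 mm long, up to 24 mm high, wooden handle. Origin: centre of the underside of the blade. Not to be disturbed.
- sanding_block: a cork sanding block, 60 x 110 x 35 mm, behind the fence on the left. Origin: centre of the underside. Not to be disturbed.

How it is judged (in metres and radians):
On the way, in this order (a step that is already met when the one before it is completed fails the run):
1. the red flip stop is fully down (value of joint red_arm below 0.06 rad), for 0.2 s.
2. the board's right end is against the red stop and its long edge against the fence (y of board_end in the frame of red_face between -0.003 and 0.003 m and x of board_far_right in the frame of station between -0.003 and 0.003 m and x of board_far_left in the frame of station between -0.003 and 0.003 m and height (world z) of board between 0.0155 and 0.0205 m), for 0.2 s.
At the end, for the whole second after the job is handed in: The red arm is down (within 0.06 rad of its end stop); the board lies flat on the base with its right end within 3 mm of the red foot's face and both ends of its far edge within 3 mm of the fence; everything is at rest (all of step 2 and value of joint red_arm below 0.06 rad and linear speed of board below 0.01 m/s and velocity of joint red_arm between -0.05 and 0.05 rad/s); the robot touches nothing.
It fails at once if the board was lifted or tipped (height (world z) of board above 0.028 m or angle between board's own z axis and vertical above 0.12 rad).
It fails at once if the blue stop was moved (distance of blue_face from where it was at the start of the episode above 0.015 m).
It fails at once if a bystander was disturbed (distance of any of offcut, offcut2, glue, tape, square, saw, sanding_block from where it was at the start of the episode above 0.02 m).
It also fails if it takes over 72 s, if anything falls off the work surface, if the arm or the gripper's body presses on something with over 40 N, if the wrist force passes 120 N, or if a joint passes its speed limit or range.

## Working session

There is one attempt and no reset: what is moved stays moved. The work goes in short steps, Python scripts to look and compute and a shell command to move; the robot and the scene stay as the last step left them, time stands still between calls to the robot, and variables do not carry over. Pictures are saved under pics/ and viewed, at most 13 in all, crops included, and the job is handed in when it is done.

```bash
mkdir -p pics; cat > h.py <<'E'
from plant import *
import numpy as np, cv2
def cam(name):
    p=camera_params(name)
    return p
def ray(name,uv,p=None):
    p=p or camera_params(name); K=np.array(p["intrinsics"]); 
    d=np.linalg.inv(K)@np.array([uv[0],uv[1],1.0]); d=np.array([d[0],-d[1],-d[2]])
    return np.array(p["eye"]),np.array(p["orientation"])@d
def atz(name,uv,z):
    e,d=ray(name,uv); return e+d*(z-e[2])/d[2]
def atdepth(name,uv,D):
    e,d=ray(name,uv); return e+d*D
E
python3 - <<'E'
from h import *
for c in("top","side"):
    p=camera_params(c); print({k:np.round(np.array(v),3).tolist() if not isinstance(v,str) else v for k,v in p.items()})
    im,d=get_image(c); cv2.imwrite(f"pics/{c}0.png",cv2.resize(im[:,:,::-1],(800,600)))
    np.save(f"{c}d.npy",d)
    for n in("red_hinge","red_face","blue_hinge","blue_face","board","board_end","board_far_right","board_far_left","red_stop","station","offcut","offcut2","tape"):
        r=spot_point(n,c)
        for q in r[:1]:
            u,v=q["at"]; D=d[int(round(v)),int(round(u))]
            print(c,n,np.round([u,v],1),round(q["confidence"],2),np.round(atdepth(c,(u,v),D),3))
o=get_obs();print(o["t"],o["tool_pos"],np.round(o["orientation"],3))
E
```

```text
{'intrinsics': [[415.189, 0.0, 263.014], [0.0, 415.189, 186.535], [0.0, 0.0, 1.0]], 'eye': [0.318, 0.006, 1.424], 'orientation': [[-0.007, 0.989, -0.148], [-1.0, -0.008, -0.002], [-0.003, 0.148, 0.989]]}
top red_hinge [340.8 172.2] 0.71 [ 0.559 -0.241  0.116]
top red_face [341.8 167.3] 0.57 [ 0.578 -0.248  0.1  ]
top blue_hinge [302.5 172.6] 0.57 [ 0.561 -0.119  0.105]
top blue_face [293.4 154. ] 0.49 [ 0.646 -0.099  0.003]
top board [215.3 189.7] 0.86 [0.516 0.169 0.043]
top board_far_right [261.4 178.1] 0.86 [0.558 0.014 0.019]
top red_stop [341.2 170.9] 0.79 [ 0.571 -0.25   0.075]
top station [262.3 171.7] 0.6 [0.581 0.011 0.017]
top offcut [189.9 247.1] 0.96 [0.326 0.251 0.043]
top offcut2 [189.9 247.1] 0.96 [0.326 0.251 0.043]
top tape [ 97.7 226.3] 0.55 [0.397 0.562 0.035]
{'intrinsics': [[389.99, 0.0, 256.713], [0.0, 389.99, 195.205], [0.0, 0.0, 1.0]], 'eye': [0.317, -0.979, 1.233], 'orientation': [[0.972, 0.187, -0.139], [-0.232, 0.728, -0.645], [-0.02, 0.66, 0.751]]}
side red_hinge [281.5 245.7] 0.55 [ 0.551 -0.268  0.122]
side red_face [289.6 231.3] 0.59 [ 0.621 -0.147  0.02 ]
side blue_hinge [271.8 213.4] 0.78 [ 0.558 -0.116  0.111]
side board [243.3 179.2] 0.85 [0.505 0.155 0.032]
side board_end [252.8 205.2] 0.92 [0.512 0.006 0.03 ]
side board_far_right [259.6 203.5] 0.65 [0.54  0.004 0.035]
side board_far_left [244.7 146.4] 0.73 [0.558 0.371 0.02 ]
side red_stop [286.7 248.7] 0.61 [ 0.568 -0.276  0.109]
side station [268.9 203.8] 0.9 [ 0.575 -0.009  0.037]
side offcut [274.2 277.2] 0.63 [ 0.51  -0.33   0.033]
side offcut2 [274.2 277.2] 0.63 [ 0.51  -0.33   0.033]
side tape [203.6 127. ] 0.75 [0.393 0.565 0.018]
1.4 [0.18575006 0.59677719 0.23131486] [[-0.955  0.297 -0.   ]
 [ 0.297  0.955  0.   ]
 [ 0.     0.    -1.   ]]
```

View pics/top0.png

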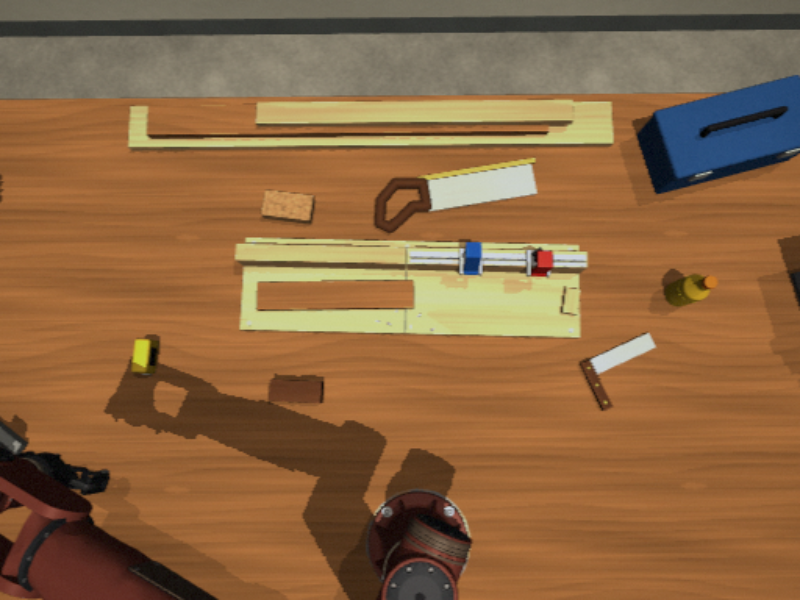

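View pics/side0.png

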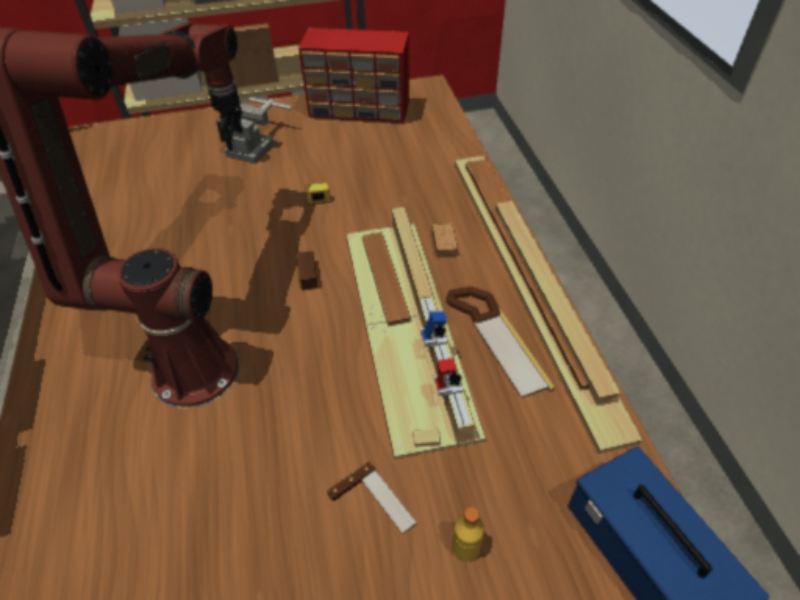

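The top view shows the station at about (240–580, 240–337), with a small negative yaw. The red stop is at (540,262), the blue stop at (472,258), and the board spans (258–413, 282–310). The side view agrees with this. Next I'll fit the geometry precisely.

```bash
python3 - <<'E'
from h import *
im,d=get_image("top")
def P(uv,z): return np.array([atz("top",q,z)[:2] for q in uv])
m=regions_of("station","top")[0]; M=m["mask"]; print("st",m["confidence"],m["extent"])
# front edge: lowest mask row per column
cols=np.arange(165,360,3); pts=[(c,np.where(M[:,c])[0].max()+.5) for c in cols if M[:,c].any()]
W=P(pts,.018); k=np.polyfit(W[:,1],W[:,0],1); r=W[:,0]-np.polyval(k,W[:,1]); g=abs(r)<.004; k=np.polyfit(W[g,1],W[g,0],1)
print("front edge x=",k,"yaw deg",-np.degrees(np.arctan(k[0])),"rms",r[g].std())
rows=np.arange(180,208,2); L=P([(np.where(M[v])[0].min()-.5,v) for v in rows],.018);R=P([(np.where(M[v])[0].max()+.5,v) for v in rows],.018)
print("left",np.median(L,0),"right",np.median(R,0))
# fence front edge from depth: heights
e,_=ray("top",(0,0)); 
for c in (180,210,240):
    h=[(v,atdepth("top",(c,v),d[v,c])) for v in range(150,185)]
    print(c,[(v,round(p[0],3),round(p[2],3)) for v,p in h if .02<p[2]<.12 or 0][-4:])
b=regions_of("board","top")[0]; print("bd",b["confidence"],b["extent"])
cn=max(cv2.findContours(b["mask"].astype(np.uint8),0,1)[0],key=cv2.contourArea).reshape(-1,2)
rect=cv2.minAreaRect(P(cn,.038).astype(np.float32)*1000); print(rect, cv2.boxPoints(rect).round(0).tolist())
for n in("red_arm","blue_arm","red_stop"):
  for c in("top","side"):
    if c=="side": get_image("side")
    for q in regions_of(n,c)[:1]: print(n,c,q["confidence"],q["extent"])
cv2.imwrite("pics/crop1.png",cv2.resize(im[140:215,150:380,::-1],None,fx=3.4,fy=3.4,interpolation=cv2.INTER_CUBIC))
E
```

```text
st 0.66 [152.3, 151.5, 379.4, 214.3]
front edge x= [0.03210876 0.43671177] yaw deg -1.8390645795837646 rms 0.001481844231709024
left [0.509892   0.37927391] right [ 0.50437317 -0.32497709]
180 [(181, np.float64(0.548), np.float64(0.037)), (182, np.float64(0.544), np.float64(0.039)), (183, np.float64(0.54), np.float64(0.039)), (184, np.float64(0.536), np.float64(0.044))]
210 [(181, np.float64(0.547), np.float64(0.038)), (182, np.float64(0.543), np.float64(0.041)), (183, np.float64(0.539), np.float64(0.041)), (184, np.float64(0.536), np.float64(0.04))]
240 [(181, np.float64(0.546), np.float64(0.04)), (182, np.float64(0.543), np.float64(0.033)), (183, np.float64(0.539), np.float64(0.036)), (184, np.float64(0.536), np.float64(0.036))]
bd 0.71 [164.2, 179.7, 269.8, 198.5]
((520.1798095703125, 171.1042938232422), (62.72013854980469, 337.9275817871094), 0.3498632311820984) [[488.0, 340.0], [490.0, 2.0], [553.0, 2.0], [551.0, 340.0]]
red_arm top 0.6 [342.9, 159.9, 352.3, 181.0]
red_arm side 0.5 [278.1, 230.3, 293.2, 251.6]
blue_arm top 0.59 [299.3, 155.7, 308.1, 175.4]
blue_arm side 0.45 [267.3, 200.2, 284.5, 217.2]
red_stop top 0.5 [336.0, 159.2, 356.9, 177.3]
red_stop side 0.52 [277.6, 234.4, 295.4, 257.2]
```

View pics/crop1.png

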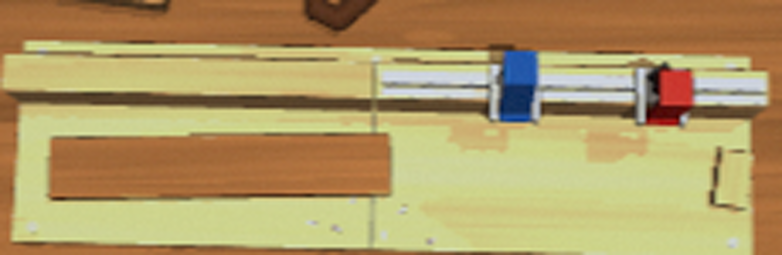

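The crop shows the base's front corners at (13,242) and (752,250), the kerf at column 373, the red block at columns 637–688 with the arm top at 648–692, and the blue block at 490–540.

```bash
python3 - <<'E'
from h import *
f=lambda c,z:np.round(atz("top",(150+c[0]/3.4,140+c[1]/3.4),z)[:2],4)
print("front L,R",f((13,242),.018),f((752,250),.018)); print("back L,R",f((25,42),.018),f((750,58),.018))
print("kerf front/back",f((373,246),.018),f((375,105),.018))
print("fence top front L,R",f((5,92),.088),f((768,105),.088))
print("red block",f((637,100),.1),f((688,100),.1)); print("red arm top",f((648,90),.17),f((692,90),.17))
for c,v in((347,162),(347,165),(347,168),(347,171),(347,175)):
    d=np.load("topd.npy"); print(np.round(atdepth("top",(c,v),d[v,c]),3))
p=camera_params("wrist"); print(np.round(p["mount"],3).tolist(),np.round(p["intrinsics"],0).tolist())
E
```

```text
front L,R [0.4476 0.3803] [ 0.4339 -0.3573]
back L,R [0.6522 0.3745] [ 0.6295 -0.3643]
kerf front/back [0.4408 0.0205] [0.5839 0.0176]
fence top front L,R [0.5863 0.374 ] [ 0.5676 -0.361 ]
red block [ 0.5713 -0.2331] [ 0.5709 -0.2817]
red arm top [ 0.567  -0.2307] [ 0.5667 -0.2705]
[ 0.58  -0.25   0.173]
[ 0.571 -0.25   0.174]
[ 0.561 -0.249  0.177]
[ 0.552 -0.249  0.176]
[ 0.552 -0.263  0.103]
[[-0.001, 0.961, 0.277, 0.07], [1.0, 0.0, 0.001, -0.0], [0.0, 0.277, -0.961, -0.144], [0.0, 0.0, 0.0, 1.0]] [[328.0, 0.0, 258.0], [0.0, 328.0, 193.0], [0.0, 0.0, 1.0]]
```

Station origin is about (0.579, 0.018) with yaw of about -1.4°. The red hinge is at about (0.558, -0.252) and the arm is near vertical. The numbers fit the given sizes, so I'm moving.

```bash
python3 -m crank '[{"slide":[0,0,-0.025],"turn":-5.3},{"slide":[0,0,-0.025],"turn":-5.3},{"slide":[0,0,-0.025],"turn":-5.3},{"slide":[-0.018,-0.035,0],"turn":0},{"slide":[-0.018,-0.035,0],"turn":0},{"slide":[-0.018,-0.035,0],"turn":0},{"slide":[-0.018,-0.035,0],"turn":0},{"slide":[-0.018,-0.035,0],"turn":0}]' 1
python3 -m crank '[{"slide":[-0.018,-0.035,0],"turn":0},{"slide":[-0.018,-0.035,0],"turn":0},{"slide":[-0.018,-0.035,0],"turn":0},{"slide":[-0.018,-0.035,0],"turn":0},{"slide":[-0.018,-0.035,0],"turn":0},{"slide":[-0.018,-0.035,0],"turn":0},{"slide":[-0.018,-0.035,0],"turn":0},{"slide":[-0.018,-0.035,0],"turn":0}]'
python3 -m crank '[{"slide":[-0.018,-0.035,0],"turn":0},{"slide":[-0.018,-0.035,0],"turn":0},{"slide":[-0.018,-0.035,0],"turn":0},{"slide":[-0.018,-0.035,0],"turn":0},{"slide":[-0.018,-0.035,0],"turn":0},{"slide":[-0.018,-0.035,0],"turn":0},{"slide":[0,0,0],"turn":0},{"slide":[0,0,0],"turn":0}]'
cat >> h.py <<'E'
def wray(o,uv):
    p=camera_params("wrist");K=np.array(p["intrinsics"]);M=np.array(p["mount"]);R=np.array(o["orientation"])
    d=np.linalg.inv(K)@np.array([uv[0],uv[1],1.0]);d=np.array([d[0],-d[1],-d[2]])
    return np.array(o["tool_pos"])+R@M[:3,3], R@M[:3,:3]@d
def wz(o,uv,z):
    e,d=wray(o,uv); return e+d*(z-e[2])/d[2]
def wd(o,uv,D):
    e,d=wray(o,uv); return e+d*D
E
python3 - <<'E'
from h import *
o=get_obs();print(o["t"],np.round(o["tool_pos"],4),np.round(o["orientation"],3).tolist(),np.round(o["joints"],0))
im,d=get_image("wrist"); cv2.imwrite("pics/w1.png",im[:,:,::-1]); np.save("wd.npy",d)
for n in("red_hinge","red_face","red_stop","station","blue_hinge"):
    for q in spot_point(n,"wrist")[:1]:
        u,v=q["at"];print(n,np.round([u,v]),round(q["confidence"],2),np.round(wd(o,(u,v),d[int(v),int(u)]),3))
E
```

```text
t: 2.67
tool_pos: [0.2718, 0.4181, 0.3064]
orientation: [[-1.0, 0.023, 0.001], [0.023, 1.0, 0.0], [-0.001, 0.0, -1.0]]
contact_force: [0.9, -0.4, -0.0]
width: -0.001
grasp_force: 0.0
t: 3.33
tool_pos: [0.4091, 0.1344, 0.3067]
orientation: [[-1.0, 0.024, 0.001], [0.024, 1.0, 0.0], [-0.001, 0.0, -1.0]]
contact_force: [0.9, 0.3, 0.3]
width: -0.003
grasp_force: 0.0
t: 4.0
tool_pos: [0.5118, -0.0781, 0.306]
orientation: [[-1.0, 0.028, -0.001], [0.028, 1.0, 0.0], [0.001, 0.0, -1.0]]
contact_force: [0.4, -0.3, -0.0]
width: -0.001
grasp_force: 0.0
4.0 [ 0.5118 -0.0781  0.306 ] [[-1.0, 0.028, -0.001], [0.028, 1.0, 0.0], [0.001, 0.0, -1.0]] [ -16.   -4.  102.    0.   82. -105.]
red_hinge [104. 211.] 0.78 [ 0.552 -0.242  0.121]
red_face [ 89. 248.] 0.89 [ 0.573 -0.239  0.167]
station [328. 196.] 0.65 [0.572 0.017 0.02 ]
blue_hinge [228. 210.] 0.66 [ 0.558 -0.113  0.107]
```

View pics/w1.png

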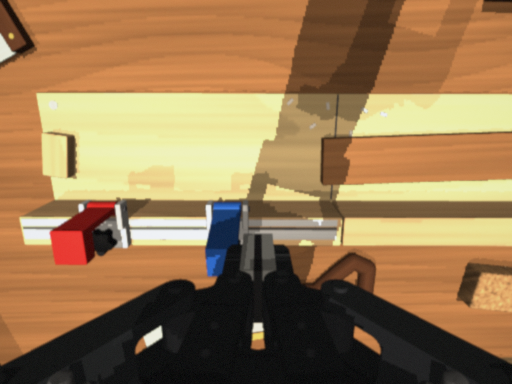

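The wrist view has the robot at the top. The red stop is at (90,230), the blue at (225,235), and the kerf at column 338. The red face at (89,248) unprojects to 15 mm behind and 69 mm above the hinge, so the arm is about vertical. Next I'll go behind it.

```bash
python3 -m crank '[{"slide":[-0.0236,-0.0344,0],"turn":0},{"slide":[-0.0236,-0.0344,0],"turn":0},{"slide":[-0.0236,-0.0344,0],"turn":0},{"slide":[-0.0236,-0.0344,0],"turn":0},{"slide":[-0.0236,-0.0344,0],"turn":0},{"slide":[0,0,0.03],"turn":0},{"slide":[0,0,0.03],"turn":0},{"slide":[0,0,0],"turn":0}]'
python3 - <<'E'
from h import *
o=get_obs();print(o["t"],np.round(o["tool_pos"],4))
im,d=get_image("top"); 
for c in (343,346,349): print([np.round(atdepth("top",(c,v),d[v,c]),3).tolist() for v in (168,170,172,174,176)])
im,d=get_image("wrist"); cv2.imwrite("pics/w2.png",im[:,:,::-1])
for n in("red_hinge","red_face","red_stop"):
    for q in spot_point(n,"wrist")[:1]:
        u,v=q["at"];print(n,np.round([u,v]),round(q["confidence"],2),np.round(wd(o,(u,v),d[int(v),int(u)]),3))
E
```

```text
t: 4.97
tool_pos: [0.6218, -0.2487, 0.2382]
orientation: [[-1.0, 0.024, -0.012], [0.024, 1.0, 0.006], [0.012, 0.006, -1.0]]
contact_force: [-1.2, 0.3, -3.1]
width: -0.002
grasp_force: 0.0
4.9667 [ 0.6218 -0.2487  0.2382]
[[0.472, -0.148, 0.634], [0.468, -0.148, 0.634], [0.463, -0.146, 0.642], [0.459, -0.146, 0.641], [0.455, -0.146, 0.642]]
[[0.472, -0.153, 0.634], [0.468, -0.153, 0.635], [0.463, -0.152, 0.638], [0.459, -0.152, 0.64], [0.455, -0.151, 0.642]]
[[0.472, -0.159, 0.634], [0.468, -0.159, 0.636], [0.463, -0.158, 0.637], [0.459, -0.157, 0.641], [0.455, -0.157, 0.641]]
red_hinge [251. 110.] 0.84 [ 0.558 -0.251  0.173]
red_face [270. 133.] 0.79 [ 0.572 -0.24   0.172]
red_stop [250. 123.] 0.68 [ 0.566 -0.252  0.173]
```

View pics/w2.png

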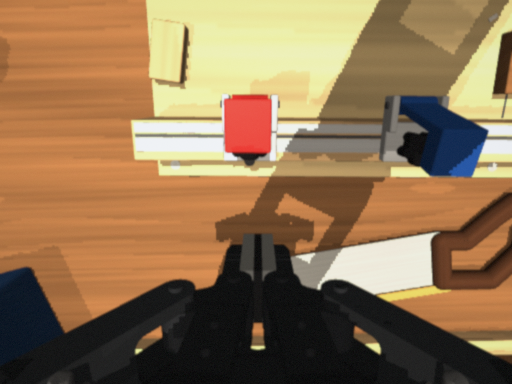

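Picture: the red arm seen from above at (222–278, 95–157), centred with the fingers and with a free gap behind it. I'll descend and sweep.

```bash
python3 -m crank '[{"slide":[0,0,0.025],"turn":0},{"slide":[0,0,0.025],"turn":0},{"slide":[0,0,0.025],"turn":0},{"slide":[0,0,0.025],"turn":0},{"slide":[0,0,0.002],"turn":0},{"slide":[0.012,-0.001,0],"turn":0},{"slide":[0.012,-0.001,0],"turn":0},{"slide":[0.012,-0.001,0],"turn":0}]'
python3 -m crank '[{"slide":[0.012,0,0],"turn":0},{"slide":[0.012,0,0],"turn":0},{"slide":[0.012,0,0],"turn":0},{"slide":[0.012,0,0],"turn":0},{"slide":[0.012,0,0],"turn":0},{"slide":[0.012,0,0],"turn":0},{"slide":[0.006,0,0],"turn":0},{"slide":[0,0,0],"turn":0}]'
python3 - <<'E'
from h import *
o=get_obs();print(o["t"],np.round(o["tool_pos"],4))
im,d=get_image("side"); cv2.imwrite("pics/s2.png",cv2.resize(im[190:290,220:350,::-1],None,fx=5,fy=5,interpolation=cv2.INTER_CUBIC))
E
```

```text
t: 5.88
tool_pos: [0.591, -0.2536, 0.1479]
orientation: [[-1.0, 0.024, 0.006], [0.024, 1.0, -0.002], [-0.006, -0.002, -1.0]]
contact_force: [2.4, -0.1, 2.2]
width: 0.0
grasp_force: 1.0
t: 6.55
tool_pos: [0.5116, -0.2518, 0.1471]
orientation: [[-1.0, 0.024, 0.003], [0.024, 1.0, -0.002], [-0.003, -0.002, -1.0]]
contact_force: [0.0, 0.2, 0.6]
width: -0.003
grasp_force: 0.3
6.55 [ 0.5116 -0.2518  0.1471]
```

View pics/s2.png

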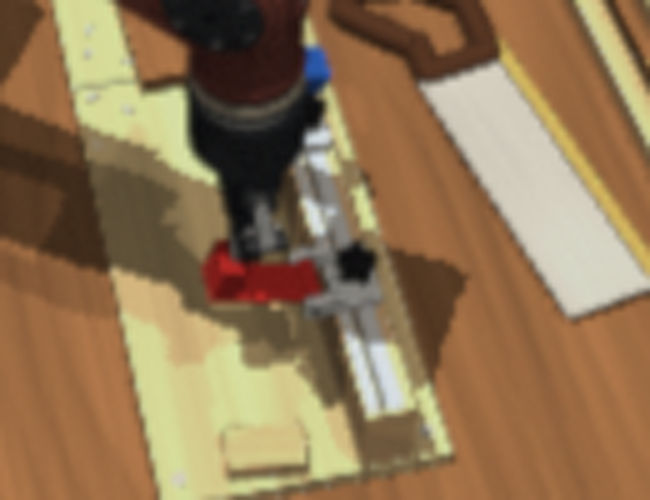

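The side view shows the red arm roughly level, pointing at the robot, with the foot's end at (225,270) and the finger just above it. Next I'll push down between the foot and the hinge, then towards the fence.

```bash
python3 -m crank '[{"slide":[-0.006,0,0.01],"turn":0},{"slide":[0,0,0.014],"turn":0},{"slide":[0,0,0.014],"turn":0},{"slide":[0,0,0.014],"turn":0},{"slide":[0,0,0.014],"turn":0},{"slide":[0,0,0.012],"turn":0},{"slide":[0,0,0.01],"turn":0},{"slide":[0,0,0],"turn":0}]'
python3 -m crank '[{"slide":[-0.004,0,0],"turn":0},{"slide":[-0.004,0,0],"turn":0},{"slide":[-0.004,0,0],"turn":0},{"slide":[-0.004,0,0],"turn":0},{"slide":[-0.004,0,0],"turn":0},{"slide":[-0.003,0,0],"turn":0},{"slide":[0,0,0],"turn":0},{"slide":[0,0,0],"turn":0}]'
```

```text
t: 7.27
tool_pos: [0.5192, -0.2514, 0.0553]
orientation: [[-1.0, 0.025, 0.003], [0.025, 1.0, -0.0], [-0.003, -0.0, -1.0]]
contact_force: [0.6, 0.6, 0.2]
width: 0.001
grasp_force: 0.6
t: 7.93
tool_pos: [0.5336, -0.2511, 0.0546]
orientation: [[-1.0, 0.024, -0.015], [0.024, 1.0, 0.003], [0.015, 0.003, -1.0]]
contact_force: [-15.5, -1.6, 5.6]
width: 0.0
grasp_force: 0.0
```

```bash
python3 -m crank '[{"slide":[0.03,0,0],"turn":0},{"slide":[0.03,0,0],"turn":0},{"slide":[0,0,-0.04],"turn":0},{"slide":[0,0,-0.04],"turn":0},{"slide":[0,0.04,-0.02],"turn":0},{"slide":[0,0.04,0],"turn":0},{"slide":[0,0.04,0],"turn":0},{"slide":[0,0,0],"turn":0}]'
python3 - <<'E'
from h import *
im,d=get_image("side"); cv2.imwrite("pics/s3.png",cv2.resize(im[190:290,220:350,::-1],None,fx=5,fy=5,interpolation=cv2.INTER_CUBIC))
for n in("red_hinge","red_face"):
    for q in spot_point(n,"side")[:1]:
        u,v=q["at"];print(n,np.round([u,v]),round(q["confidence"],2),np.round(atdepth("side",(u,v),d[int(v),int(u)]),3))
o=get_obs();im,d=get_image("wrist");cv2.imwrite("pics/w3.png",im[:,:,::-1])
for n in("red_hinge","red_face"):
    for q in spot_point(n,"wrist")[:1]:
        u,v=q["at"];print(n,np.round([u,v]),round(q["confidence"],2),np.round(wd(o,(u,v),d[int(v),int(u)]),3))
E
```

```text
t: 8.6
tool_pos: [0.4834, -0.1276, 0.1559]
orientation: [[-1.0, 0.02, 0.002], [0.02, 1.0, 0.003], [-0.002, 0.003, -1.0]]
contact_force: [-0.0, -0.2, -0.5]
width: -0.001
grasp_force: 0.0
red_hinge [284. 246.] 0.77 [ 0.571 -0.24   0.072]
red_face [273. 255.] 0.73 [ 0.528 -0.244  0.039]
red_hinge [ 94. 314.] 0.8 [ 0.553 -0.247  0.107]
red_face [141. 242.] 0.71 [ 0.534 -0.238  0.032]
```

View pics/w3.png

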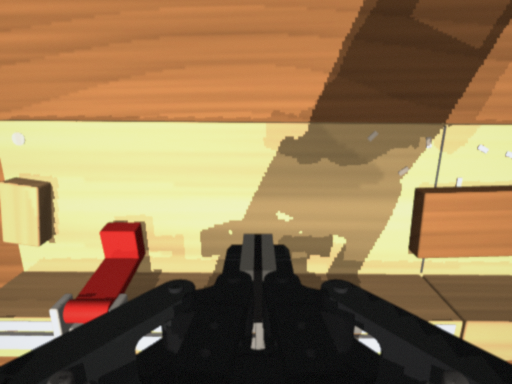

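The wrist view shows the red arm hanging with the foot at (122,240). Its remaining tilt needs checking from the depth of the foot's top.

```bash
python3 - <<'E'
from h import *
o=get_obs();im,d=get_image("wrist")
for v in range(214,320,5): print(v,im[v,118],np.round(wd(o,(118,v),d[v,118]),4))
# fence line / board
for n in("board_end","board_far_right","station"):
    for q in spot_point(n,"wrist")[:1]:
        u,v=q["at"];print(n,np.round([u,v]),round(q["confidence"],2),np.round(wd(o,(u,v),d[int(v),int(u)]),3))
for c in(200,300):
    for v in range(262,325,6): print(c,v,np.round(wd(o,(c,v),d[v,c]),4))
E
```

```text
214 [238 241 177] [ 0.5106 -0.2619  0.019 ]
219 [238 223 151] [ 0.5157 -0.263   0.0181]
224 [138  39  29] [ 0.5158 -0.2579  0.0305]
229 [139  28  26] [ 0.5165 -0.2539  0.0405]
234 [234  55  50] [ 0.5192 -0.2524  0.0451]
239 [236  56  50] [ 0.5237 -0.2531  0.0449]
244 [235  57  50] [ 0.5289 -0.2544  0.0437]
249 [234  53  46] [ 0.534  -0.2555  0.0427]
254 [226  46  41] [ 0.5388 -0.2563  0.0425]
259 [174  33  28] [ 0.5428 -0.2563  0.0438]
264 [134  29  24] [ 0.5443 -0.254   0.05  ]
269 [136  29  26] [ 0.5458 -0.2518  0.0559]
274 [134  26  22] [ 0.5468 -0.2493  0.0623]
279 [136  28  26] [ 0.5473 -0.2465  0.0692]
284 [135  25  22] [ 0.5487 -0.2446  0.0743]
289 [134  26  21] [ 0.5495 -0.2424  0.08  ]
294 [132  27  25] [ 0.5504 -0.2404  0.0853]
299 [87 54 50] [ 0.5514 -0.2385  0.0902]
304 [118 115 107] [ 0.5482 -0.2335  0.1011]
309 [25 28 26] [ 0.4706 -0.1746  0.2172]
314 [24 26 25] [ 0.4704 -0.1735  0.2197]
319 [22 24 22] [ 0.4697 -0.1721  0.2229]
board_end [417. 221.] 0.6 [0.52  0.004 0.029]
board_far_right [422. 254.] 0.68 [0.548 0.007 0.039]
station [416. 263.] 0.61 [0.566 0.013 0.019]
200 262 [ 0.5611 -0.1915  0.0179]
200 268 [ 0.5667 -0.1917  0.0194]
200 274 [ 0.5715 -0.1916  0.0221]
200 280 [ 0.5718 -0.1898  0.0323]
200 286 [ 0.5716 -0.1881  0.0426]
200 292 [ 0.4761 -0.1541  0.2008]
200 298 [ 0.4756 -0.1533  0.205 ]
200 304 [ 0.4662 -0.1497  0.2219]
200 310 [ 0.4658 -0.1492  0.2252]
200 316 [ 0.4663 -0.1489  0.227 ]
200 322 [ 0.4658 -0.1483  0.23  ]
300 262 [ 0.5629 -0.0968  0.0191]
300 268 [ 0.5687 -0.0968  0.0201]
300 274 [ 0.5746 -0.0969  0.0209]
300 280 [ 0.5747 -0.0982  0.0314]
300 286 [ 0.4716 -0.1207  0.2058]
300 292 [ 0.4717 -0.1211  0.209 ]
300 298 [ 0.4714 -0.1215  0.2125]
300 304 [ 0.4664 -0.1228  0.2227]
300 310 [ 0.4669 -0.1231  0.2246]
300 316 [ 0.4659 -0.1235  0.2283]
300 322 [ 0.4666 -0.1237  0.2297]
```

The plate's slope shows the arm is still about 0.16 rad from down, because the gripper's body met the block. I'll turn the gripper 90° and open it, so the fence-side finger's back leads well clear of the body, then push the foot's front face low down.

```bash
python3 -m crank '[{"slide":[0,0,0],"turn":7},{"slide":[0,0,0],"turn":7},{"slide":[0,0,0],"turn":7},{"slide":[0,0,0],"turn":7},{"slide":[0,0,0],"turn":7},{"slide":[0,0,0],"turn":7},{"slide":[0,0,0],"turn":7},{"slide":[0,0,0],"turn":7}]' 0
python3 -m crank '[{"slide":[0,0,0],"turn":7},{"slide":[0,0,0],"turn":7},{"slide":[0,0,0],"turn":7},{"slide":[0,0,0],"turn":7},{"slide":[0,0,0],"turn":6.7},{"slide":[-0.03,-0.018,0],"turn":0},{"slide":[-0.03,-0.018,0],"turn":0},{"slide":[-0.03,-0.018,0],"turn":0}]'
python3 -m crank '[{"slide":[-0.03,0,0.01],"turn":0},{"slide":[-0.006,0,0.03],"turn":0},{"slide":[0,0,0.03],"turn":0},{"slide":[0,0,0.03],"turn":0},{"slide":[0,0,0.02],"turn":0},{"slide":[0,0,0.018],"turn":0},{"slide":[0,0,0],"turn":0},{"slide":[0,0,0],"turn":0}]'
```

```text
t: 9.77
tool_pos: [0.4829, -0.1337, 0.1548]
orientation: [[-0.533, 0.846, -0.0], [0.846, 0.533, 0.0], [0.0, -0.0, -1.0]]
contact_force: [-0.2, 1.0, -0.2]
width: 1.0
grasp_force: 0.0
t: 10.43
tool_pos: [0.4252, -0.2221, 0.1549]
orientation: [[0.035, 0.999, 0.0], [0.999, -0.035, -0.0], [-0.0, 0.0, -1.0]]
contact_force: [1.3, -0.1, -0.3]
width: 0.999
grasp_force: 0.0
t: 11.1
tool_pos: [0.4234, -0.2568, 0.0159]
orientation: [[0.037, 0.999, -0.002], [0.999, -0.037, 0.002], [0.002, -0.002, -1.0]]
contact_force: [0.0, -0.4, 0.6]
width: 1.003
grasp_force: 0.0
```

```bash
python3 -m crank '[{"slide":[0,0.008,0],"turn":0},{"slide":[0,0.008,0],"turn":0},{"slide":[0,0.008,0],"turn":0},{"slide":[0,0.006,0],"turn":0},{"slide":[0,0.005,0],"turn":0},{"slide":[0,0.005,0],"turn":0},{"slide":[0,0.003,0],"turn":0},{"slide":[0,0,0],"turn":0}]'
```

```text
t: 11.77
tool_pos: [0.4678, -0.2585, 0.0168]
orientation: [[0.036, 0.999, -0.0], [0.999, -0.036, 0.0], [0.0, -0.0, -1.0]]
contact_force: [-0.5, 0.3, 0.2]
width: 1.0
grasp_force: 0.0
```

```bash
python3 -m crank '[{"slide":[0,0.002,0],"turn":0},{"slide":[0,0.002,0],"turn":0},{"slide":[0,0.002,0],"turn":0},{"slide":[0,0.002,0],"turn":0},{"slide":[0,0.0,0],"turn":0},{"slide":[0,0.0,0],"turn":0},{"slide":[0,0,0],"turn":0},{"slide":[0,0,0],"turn":0}]'
```

```text
t: 12.43
tool_pos: [0.4703, -0.2584, 0.0166]
orientation: [[0.036, 0.999, -0.011], [0.999, -0.035, 0.003], [0.002, -0.011, -1.0]]
contact_force: [-15.3, -0.9, 10.9]
width: 1.001
grasp_force: 9.3
```

The end stop is reached, with the finger's back at about 0.527. Next I'll withdraw, check, and head for the board.

```bash
python3 -m crank '[{"slide":[0,-0.025,0],"turn":0},{"slide":[0,-0.025,0],"turn":0},{"slide":[0,0,-0.04],"turn":0},{"slide":[0,0,-0.04],"turn":0},{"slide":[0,0,-0.04],"turn":0},{"slide":[0.04,0,-0.01],"turn":0},{"slide":[0.04,0,0],"turn":0},{"slide":[0.04,0,0],"turn":0}]'
python3 - <<'E'
from h import *
o=get_obs();im,d=get_image("wrist");cv2.imwrite("pics/w4.png",im[:,:,::-1])
R=im.astype(int); m=(R[:,:,0]>2.2*R[:,:,1])&(R[:,:,0]>2*R[:,:,2])&(R[:,:,0]>90)&(d>0)
e,_=wray(o,(0,0)); vs,us=np.where(m); P=np.array([wd(o,(u,v),d[v,u]) for u,v in zip(us,vs)])
g=(abs(P[:,1]+.25)<.04)&(P[:,0]>.48)&(P[:,0]<.6)&(P[:,2]>.02); P=P[g];print(len(P))
for z in np.arange(.02,.12,.006):
    s=P[(P[:,2]>=z)&(P[:,2]<z+.006)]
    if len(s)>3: print(round(z,3),len(s),np.round(np.percentile(s[:,0],[3,50,97]),4),np.round(np.percentile(s[:,1],[3,97]),4))
for n in("red_hinge","red_face"):
    for q in spot_point(n,"wrist")[:1]:
        u,v=q["at"];print(n,np.round([u,v]),round(q["confidence"],2),np.round(wd(o,(u,v),d[int(v),int(u)]),3))
E
```

```text
t: 13.1
tool_pos: [0.4315, -0.1373, 0.1496]
orientation: [[0.04, 0.999, 0.006], [0.999, -0.04, -0.002], [-0.002, 0.006, -1.0]]
contact_force: [1.0, 0.1, 0.3]
width: 0.998
grasp_force: 0.0
109
0.026 5 [0.5249 0.5252 0.5254] [-0.2634 -0.26  ]
0.032 11 [0.5247 0.5251 0.5257] [-0.2639 -0.2596]
0.038 26 [0.5253 0.5261 0.5284] [-0.2653 -0.2595]
0.104 66 [0.5545 0.5571 0.5607] [-0.2691 -0.2592]
```

The foot's front is vertical at x = 0.525, so the red stop is fully down. Now the board: first push it to the fence.

```bash
python3 -m crank '[{"slide":[0.0378,-0.0035,0],"turn":0},{"slide":[0.0378,-0.0035,0],"turn":0},{"slide":[0.0378,-0.0035,0],"turn":0},{"slide":[0.0378,-0.0035,0],"turn":0},{"slide":[0.0378,-0.0035,0],"turn":0},{"slide":[0.0378,-0.0035,0],"turn":0},{"slide":[0.0378,-0.0035,0],"turn":0},{"slide":[0.0378,-0.0035,0],"turn":0}]'
python3 -m crank '[{"slide":[0,0,0.03],"turn":0},{"slide":[0,0,0.03],"turn":0},{"slide":[0,0,0.03],"turn":0},{"slide":[0,0,0.03],"turn":0},{"slide":[0,0,0.016],"turn":0},{"slide":[0,0,0],"turn":0},{"slide":[0,0,0],"turn":0},{"slide":[0,0,0],"turn":0}]'
```

```text
t: 13.92
tool_pos: [0.4137, 0.167, 0.1473]
orientation: [[0.038, 0.999, 0.002], [0.999, -0.038, 0.0], [0.0, 0.002, -1.0]]
contact_force: [1.1, -1.4, 0.3]
width: 1.0
grasp_force: 0.0
t: 14.58
tool_pos: [0.4147, 0.1658, 0.012]
orientation: [[0.038, 0.999, 0.002], [0.999, -0.038, 0.0], [0.001, 0.002, -1.0]]
contact_force: [0.8, 0.3, 0.4]
width: 0.996
grasp_force: 0.0
```

```bash
python3 -m crank '[{"slide":[0,0.007,0],"turn":0},{"slide":[0,0.007,0],"turn":0},{"slide":[0,0.007,0],"turn":0},{"slide":[0,0.006,0],"turn":0},{"slide":[0,0.006,0],"turn":0},{"slide":[0,0.005,0],"turn":0},{"slide":[0,0.005,0],"turn":0},{"slide":[0,0.003,0],"turn":0}]'
python3 -m crank '[{"slide":[0,0.002,0],"turn":0},{"slide":[0,0.002,0],"turn":0},{"slide":[0,0.002,0],"turn":0},{"slide":[0,0.001,0],"turn":0},{"slide":[0,0,0],"turn":0},{"slide":[0,0,0],"turn":0},{"slide":[0,0,0],"turn":0},{"slide":[0,0,0],"turn":0}]'
```

```text
t: 15.25
tool_pos: [0.4593, 0.1644, 0.0109]
orientation: [[0.037, 0.999, -0.0], [0.999, -0.037, 0.0], [0.0, -0.0, -1.0]]
contact_force: [-4.0, 1.3, 1.6]
width: 0.997
grasp_force: 1.8
t: 15.92
tool_pos: [0.4661, 0.1639, 0.011]
orientation: [[0.037, 0.999, 0.001], [0.999, -0.037, -0.0], [-0.0, 0.001, -1.0]]
contact_force: [-0.9, -0.1, -1.1]
width: 0.997
grasp_force: 0.4
```

```bash
python3 -m crank '[{"slide":[0,0.0015,0],"turn":0},{"slide":[0,0.0015,0],"turn":0},{"slide":[0,0.0015,0],"turn":0},{"slide":[0,0.0015,0],"turn":0},{"slide":[0,0,0],"turn":0},{"slide":[0,0,0],"turn":0},{"slide":[0,0,0],"turn":0},{"slide":[0,0,0],"turn":0}]'
```

```text
t: 16.58
tool_pos: [0.4661, 0.1637, 0.0106]
orientation: [[0.036, 0.999, -0.013], [0.999, -0.036, -0.001], [-0.002, -0.013, -1.0]]
contact_force: [-16.3, 0.9, 14.2]
width: 1.001
grasp_force: 8.4
```

Contact with the fence: 0.466 + 0.057 + 0.060 = 0.583, as expected. Now I'll go to the left end.

```bash
python3 -m crank '[{"slide":[0,-0.03,0],"turn":0},{"slide":[0,0,-0.04],"turn":0},{"slide":[0,0,-0.04],"turn":0},{"slide":[0.038,0.009,0],"turn":0},{"slide":[0.038,0.009,0],"turn":0},{"slide":[0.038,0.009,0],"turn":0},{"slide":[0.038,0.009,0],"turn":0},{"slide":[0.038,0.009,0],"turn":0}]'
python3 -m crank '[{"slide":[0.038,0.010,0],"turn":0},{"slide":[0,0,0],"turn":0},{"slide":[0,0,0],"turn":0},{"slide":[0,0,0],"turn":0},{"slide":[0,0,0],"turn":0},{"slide":[0,0,0],"turn":0},{"slide":[0,0,0],"turn":0},{"slide":[0,0,0],"turn":0}]'
python3 - <<'E'
from h import *
o=get_obs();print(np.round(o["tool_pos"],4))
im,d=get_image("wrist");cv2.imwrite("pics/w4.png",im[:,:,::-1])
for n in("board_far_left","board","board_end","board_far_right"):
  for q in spot_point(n,"wrist")[:1]:
    u,v=q["at"];print(n,np.round([u,v]),round(q["confidence"],2),np.round(wd(o,(u,v),d[int(v),int(u)]),3))
E
```

```text
t: 17.25
tool_pos: [0.4952, 0.3552, 0.0919]
orientation: [[0.037, 0.999, 0.003], [0.999, -0.037, 0.001], [0.001, 0.003, -1.0]]
contact_force: [1.7, -0.1, 0.6]
width: 0.997
grasp_force: 0.0
t: 17.92
tool_pos: [0.5051, 0.3898, 0.0912]
orientation: [[0.038, 0.999, 0.0], [0.999, -0.038, -0.0], [-0.0, 0.0, -1.0]]
contact_force: [-0.2, -0.1, 0.4]
width: 1.001
grasp_force: 0.0
[0.5051 0.3898 0.0912]
```

View pics/w4.png

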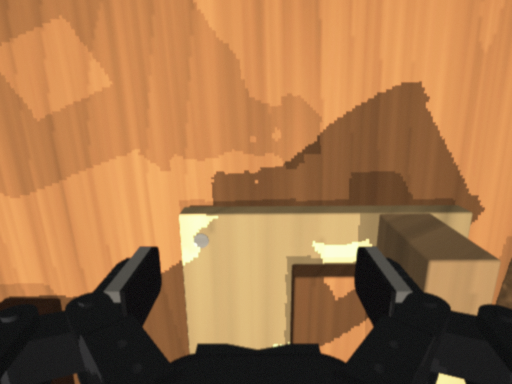

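The view shows the board's left end at row 265, columns 293–380, beside the fence. The right finger is above and just left of it.

```bash
python3 - <<'E'
from h import *
o=get_obs();im,d=get_image("wrist")
for u,v in((300,262),(300,270),(340,262),(340,270),(288,300),(300,300),(293,335),(345,300)): print(u,v,np.round(wd(o,(u,v),d[v,u]),4))
E
```

```text
300 262 [0.5344 0.3455 0.0207]
300 270 [0.5334 0.3434 0.0283]
340 262 [0.5637 0.3437 0.0192]
340 270 [0.5611 0.3431 0.0297]
288 300 [0.5254 0.3136 0.0198]
300 300 [0.532  0.3265 0.0391]
293 335 [0.527  0.2986 0.0396]
345 300 [0.5631 0.3249 0.0384]
```

```bash
python3 -m crank '[{"slide":[0,0,0.03],"turn":0},{"slide":[0,0,0.03],"turn":0},{"slide":[0,0,0.019],"turn":0},{"slide":[0,0,0],"turn":0},{"slide":[-0.012,0,0],"turn":0},{"slide":[-0.012,0,0],"turn":0},{"slide":[-0.01,0,0],"turn":0},{"slide":[-0.01,0,0],"turn":0}]'
python3 -m crank '[{"slide":[-0.012,0,0],"turn":0},{"slide":[-0.014,0,0],"turn":0},{"slide":[-0.014,0,0],"turn":0},{"slide":[-0.014,0,0],"turn":0},{"slide":[-0.014,0,0],"turn":0},{"slide":[-0.014,0,0],"turn":0},{"slide":[-0.014,0,0],"turn":0},{"slide":[-0.01,0,0],"turn":0}]'
python3 -m crank '[{"slide":[-0.012,0,0],"turn":0},{"slide":[-0.014,0,0],"turn":0},{"slide":[-0.014,0,0],"turn":0},{"slide":[-0.014,0,0],"turn":0},{"slide":[-0.014,0,0],"turn":0},{"slide":[-0.012,0,0],"turn":0},{"slide":[-0.008,0,0],"turn":0},{"slide":[-0.004,0,0],"turn":0}]'
python3 - <<'E'
from h import *
o=get_obs();im,d=get_image("wrist");cv2.imwrite("pics/w5.png",im[:,:,::-1])
im,d=get_image("top")
for n in("board_end","board_far_right","board_far_left","red_face"):
    for q in spot_point(n,"top")[:1]: print(n,q["confidence"],np.round(atz("top",q["at"],.03),4))
E
```

```text
t: 18.88
tool_pos: [0.505, 0.3464, 0.014]
orientation: [[0.037, 0.999, 0.003], [0.999, -0.037, 0.002], [0.002, 0.003, -1.0]]
contact_force: [0.2, 1.1, -0.0]
width: 0.999
grasp_force: 1.0
t: 19.55
tool_pos: [0.4991, 0.2389, 0.0116]
orientation: [[0.037, 0.999, -0.001], [0.999, -0.037, -0.001], [-0.001, -0.001, -1.0]]
contact_force: [0.0, 2.6, 2.3]
width: 0.997
grasp_force: 1.7
t: 20.22
tool_pos: [0.4956, 0.1474, 0.0115]
orientation: [[0.038, 0.999, -0.001], [0.999, -0.038, -0.0], [-0.001, -0.001, -1.0]]
contact_force: [-0.2, 3.2, 0.5]
width: 1.001
grasp_force: 1.0
board_end 0.8 [ 0.5482 -0.213   0.03  ]
board_far_right 0.72 [ 0.5722 -0.2028  0.03  ]
board_far_left 0.91 [0.5772 0.1251 0.03  ]
red_face 0.6 [ 0.5318 -0.2444  0.03  ]
```

View pics/w5.png

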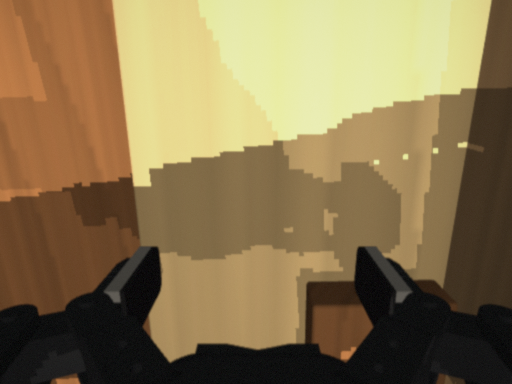

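The board's left end sits at row 283, columns 306–445, still along the fence and squarely in front of the right finger. About 35 mm is left to push.

```bash
python3 -m crank '[{"slide":[-0.006,0,0],"turn":0},{"slide":[-0.006,0,0],"turn":0},{"slide":[-0.005,0,0],"turn":0},{"slide":[-0.004,0,0],"turn":0},{"slide":[-0.003,0,0],"turn":0},{"slide":[-0.003,0,0],"turn":0},{"slide":[0,0,0],"turn":0},{"slide":[0,0,0],"turn":0}]'
python3 -m crank '[{"slide":[-0.0015,0,0],"turn":0},{"slide":[-0.0015,0,0],"turn":0},{"slide":[-0.0015,0,0],"turn":0},{"slide":[-0.0015,0,0],"turn":0},{"slide":[0,0,0],"turn":0},{"slide":[0,0,0],"turn":0},{"slide":[0,0,0],"turn":0},{"slide":[0,0,0],"turn":0}]'
```

```text
t: 21.18
tool_pos: [0.4955, 0.1216, 0.0121]
orientation: [[0.037, 0.999, 0.0], [0.999, -0.037, -0.0], [-0.0, 0.0, -1.0]]
contact_force: [0.0, 0.6, 0.7]
width: 1.003
grasp_force: 0.0
t: 21.85
tool_pos: [0.4953, 0.1159, 0.012]
orientation: [[0.036, 0.999, 0.0], [0.999, -0.036, -0.0], [-0.0, 0.0, -1.0]]
contact_force: [0.2, 0.9, 0.6]
width: 1.001
grasp_force: 0.4
```

```bash
python3 -m crank '[{"slide":[-0.0012,0,0],"turn":0},{"slide":[-0.0012,0,0],"turn":0},{"slide":[-0.0012,0,0],"turn":0},{"slide":[-0.0012,0,0],"turn":0},{"slide":[0,0,0],"turn":0},{"slide":[0,0,0],"turn":0},{"slide":[0,0,0],"turn":0},{"slide":[0,0,0],"turn":0}]'
```

```text
t: 22.52
tool_pos: [0.4952, 0.1146, 0.0121]
orientation: [[0.036, 0.999, 0.001], [0.999, -0.036, 0.006], [0.006, 0.001, -1.0]]
contact_force: [0.7, 14.7, -0.2]
width: 1.004
grasp_force: 7.1
```

The board is against the stop at 15 N. Now I'll press it flush to the fence near the left end, then right of its centre.

```bash
python3 -m crank '[{"slide":[0.016,0,0],"turn":0},{"slide":[0,-0.03,0],"turn":0},{"slide":[0,-0.03,0],"turn":0},{"slide":[-0.03,0,0],"turn":0},{"slide":[-0.03,0,0],"turn":0},{"slide":[0,0.008,0],"turn":0},{"slide":[0,0.006,0],"turn":0},{"slide":[0,0,0],"turn":0}]'
python3 -m crank '[{"slide":[0,0.004,0],"turn":0},{"slide":[0,0.003,0],"turn":0},{"slide":[0,0.003,0],"turn":0},{"slide":[0,0.002,0],"turn":0},{"slide":[0,0.002,0],"turn":0},{"slide":[0,0,0],"turn":0},{"slide":[0,0,0],"turn":0},{"slide":[0,0,0],"turn":0}]'
```

```text
t: 23.18
tool_pos: [0.4496, 0.0686, 0.0126]
orientation: [[0.038, 0.999, 0.003], [0.999, -0.038, 0.0], [0.0, 0.003, -1.0]]
contact_force: [-0.0, 0.4, 0.4]
width: 1.003
grasp_force: 0.0
t: 23.85
tool_pos: [0.4613, 0.0684, 0.0119]
orientation: [[0.036, 0.999, 0.0], [0.999, -0.036, -0.0], [-0.0, 0.0, -1.0]]
contact_force: [-0.2, 0.4, 0.4]
width: 0.998
grasp_force: 0.0
```

```bash
python3 -m crank '[{"slide":[0,0.0015,0],"turn":0},{"slide":[0,0.0015,0],"turn":0},{"slide":[0,0.001,0],"turn":0},{"slide":[0,0.001,0],"turn":0},{"slide":[0,0,0],"turn":0},{"slide":[0,0,0],"turn":0},{"slide":[0,0,0],"turn":0},{"slide":[0,0,0],"turn":0}]'
```

```text
t: 24.52
tool_pos: [0.4631, 0.0683, 0.0114]
orientation: [[0.036, 0.999, -0.007], [0.999, -0.036, 0.0], [-0.0, -0.007, -1.0]]
contact_force: [-7.1, 1.3, 6.9]
width: 1.001
grasp_force: 4.3
```

```bash
python3 -m crank '[{"slide":[0,-0.018,0],"turn":0},{"slide":[-0.035,0,0],"turn":0},{"slide":[-0.035,0,0],"turn":0},{"slide":[-0.035,0,0],"turn":0},{"slide":[-0.035,0,0],"turn":0},{"slide":[-0.02,0,0],"turn":0},{"slide":[0,0.008,0],"turn":0},{"slide":[0,0,0],"turn":0}]'
python3 -m crank '[{"slide":[0,0.003,0],"turn":0},{"slide":[0,0.003,0],"turn":0},{"slide":[0,0.002,0],"turn":0},{"slide":[0,0.0015,0],"turn":0},{"slide":[0,0.0015,0],"turn":0},{"slide":[0,0,0],"turn":0},{"slide":[0,0,0],"turn":0},{"slide":[0,0,0],"turn":0}]'
```

```text
t: 25.18
tool_pos: [0.4526, -0.093, 0.0127]
orientation: [[0.04, 0.999, 0.003], [0.999, -0.04, -0.001], [-0.001, 0.003, -1.0]]
contact_force: [-0.2, -0.2, 0.2]
width: 0.999
grasp_force: 0.0
t: 25.85
tool_pos: [0.4582, -0.0904, 0.0113]
orientation: [[0.034, 0.999, -0.008], [0.999, -0.034, 0.001], [0.001, -0.008, -1.0]]
contact_force: [-8.9, -0.9, 7.6]
width: 0.998
grasp_force: 4.4
```

```bash
python3 -m crank '[{"slide":[0,-0.03,0],"turn":0},{"slide":[0,-0.02,0],"turn":0},{"slide":[0,0,-0.04],"turn":0},{"slide":[0,0,-0.04],"turn":0},{"slide":[0,0,-0.04],"turn":0},{"slide":[-0.035,0.01,0],"turn":0},{"slide":[-0.035,0.01,0],"turn":0},{"slide":[-0.02,0.01,0],"turn":0}]'
python3 - <<'E'
from h import *
o=get_obs();im,d=get_image("wrist");cv2.imwrite("pics/w6.png",cv2.resize(im[:,:,::-1],(800,600),interpolation=cv2.INTER_NEAREST));np.save("w6.npy",d)
for n in("board_end","board_far_right","red_face"):
    for q in spot_point(n,"wrist")[:1]:
        u,v=q["at"];print(n,np.round([u,v]),round(q["confidence"],2),np.round(wd(o,(u,v),d[int(v),int(u)]),3))
E
```

```text
t: 26.52
tool_pos: [0.4401, -0.1833, 0.1343]
orientation: [[0.035, 0.999, 0.005], [0.999, -0.035, -0.004], [-0.004, 0.005, -1.0]]
contact_force: [0.1, -0.0, -0.7]
width: 0.996
grasp_force: 0.0
board_end [380. 250.] 0.61 [ 0.537 -0.233  0.04 ]
board_far_right [415. 241.] 0.92 [ 0.564 -0.227  0.04 ]
red_face [380. 254.] 0.83 [ 0.489 -0.175  0.159]
```

View pics/w6.png

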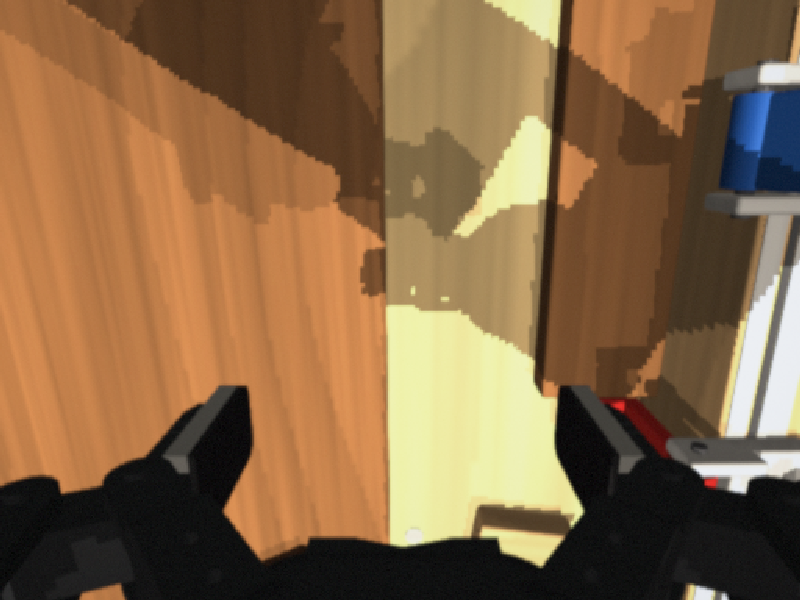

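The board's end at (600,395) sits directly against the red foot with no visible gap, and the long edge lies along the fence. One gentle confirming push on the left end, in case the board crept during the fence pushes.

```bash
python3 -m crank '[{"slide":[0.0405,0,0],"turn":0},{"slide":[0.0405,0,0],"turn":0},{"slide":[0.0405,0,0],"turn":0},{"slide":[0.0405,0.006,0],"turn":0},{"slide":[0.0405,0.01,0],"turn":0},{"slide":[0.0405,0.01,0],"turn":0},{"slide":[0.0405,0.01,0],"turn":0},{"slide":[0.0405,0.01,0],"turn":0}]'
python3 -m crank '[{"slide":[0,0,0],"turn":0},{"slide":[0,0,0.03],"turn":0},{"slide":[0,0,0.03],"turn":0},{"slide":[0,0,0.03],"turn":0},{"slide":[0,0,0.03],"turn":0},{"slide":[0,0,0],"turn":0},{"slide":[0,0,0],"turn":0},{"slide":[0,0,0],"turn":0}]'
```

```text
t: 27.38
tool_pos: [0.4941, 0.1443, 0.1313]
orientation: [[0.034, 0.999, -0.002], [0.999, -0.034, -0.0], [-0.0, -0.002, -1.0]]
contact_force: [0.6, -1.8, 0.3]
width: 0.999
grasp_force: 0.0
t: 28.05
tool_pos: [0.4955, 0.1413, 0.0128]
orientation: [[0.036, 0.999, -0.001], [0.999, -0.036, -0.0], [-0.0, -0.001, -1.0]]
contact_force: [-0.1, 0.2, 0.7]
width: 1.006
grasp_force: 0.0
```

```bash
python3 -m crank '[{"slide":[-0.006,0,0],"turn":0},{"slide":[-0.006,0,0],"turn":0},{"slide":[-0.005,0,0],"turn":0},{"slide":[-0.004,0,0],"turn":0},{"slide":[-0.002,0,0],"turn":0},{"slide":[-0.002,0,0],"turn":0},{"slide":[0,0,0],"turn":0},{"slide":[0,0,0],"turn":0}]'
python3 -m crank '[{"slide":[-0.001,0,0],"turn":0},{"slide":[-0.001,0,0],"turn":0},{"slide":[-0.001,0,0],"turn":0},{"slide":[0,0,0],"turn":0},{"slide":[0,0,0],"turn":0},{"slide":[0,0,0],"turn":0},{"slide":[0,0,0],"turn":0},{"slide":[0,0,0],"turn":0}]'
```

```text
t: 28.72
tool_pos: [0.495, 0.1158, 0.012]
orientation: [[0.037, 0.999, -0.0], [0.999, -0.037, 0.0], [0.0, -0.0, -1.0]]
contact_force: [-0.2, 1.2, -0.1]
width: 0.999
grasp_force: 0.0
t: 29.38
tool_pos: [0.4949, 0.1149, 0.0119]
orientation: [[0.036, 0.999, 0.0], [0.999, -0.036, 0.003], [0.003, 0.0, -1.0]]
contact_force: [0.1, 7.7, -0.3]
width: 1.001
grasp_force: 3.6
```

Contact is at the same place as before, so it is butted. Next I'll retreat and check the fence gap at the left.

```bash
python3 -m crank '[{"slide":[0.02,0,0],"turn":0},{"slide":[0.02,0,0],"turn":0},{"slide":[0,-0.01,-0.04],"turn":0},{"slide":[0,-0.02,-0.04],"turn":0},{"slide":[0,-0.03,-0.04],"turn":0},{"slide":[-0.03,-0.03,0],"turn":0},{"slide":[-0.03,0,0],"turn":0},{"slide":[0,0,0],"turn":0}]'
python3 - <<'E'
from h import *
o=get_obs();print(np.round(o["tool_pos"],3),np.round(o["contact_force"],1));im,d=get_image("wrist")
cv2.imwrite("pics/w7.png",cv2.resize(im[100:384,200:,::-1],None,fx=2.1,fy=2.1,interpolation=cv2.INTER_NEAREST))
# board top points: z~.038 -> near edge line; fence face points
vs,us=np.mgrid[0:384:1,0:512:1]; us=us.ravel();vs=vs.ravel()
e,_=wray(o,(0,0)); P=np.array([wd(o,(u,v),d[v,u]) for u,v in zip(us,vs)])
for y in np.arange(-.06,.12,.02):
    s=P[abs(P[:,1]-y)<.006]
    b=s[(abs(s[:,2]-.038)<.004)&(s[:,0]>.48)&(s[:,0]<.6)]; f=s[(s[:,2]>.048)&(s[:,2]<.08)&(s[:,0]>.55)&(s[:,0]<.6)]
    g=s[(s[:,2]<.030)&(s[:,0]>.56)&(s[:,0]<.6)]
    if len(b)and len(f): print(round(y,3),"board x",np.round(np.percentile(b[:,0],[1,99]),4),"fence",np.round(np.median(f[:,0]),4),"gap px",len(g))
im,d=get_image("top")
for n in("board_end","board_far_right","board_far_left"):
    for q in spot_point(n,"top")[:1]: print(n,round(q["confidence"],2),np.round(atz("top",q["at"],.03),4))
E
```

```text
t: 30.05
tool_pos: [0.4095, 0.0937, 0.1226]
orientation: [[0.038, 0.999, 0.0], [0.999, -0.038, -0.003], [-0.003, 0.0, -1.0]]
contact_force: [0.0, -0.3, 0.5]
width: 1.0
grasp_force: 0.0
[0.409 0.094 0.123] [ 0.  -0.3  0.5]Traceback (most recent call last):
  File "<stdin>", line 6, in <module>
  File "h.py", line 21, in wd
    e,d=wray(o,uv); return e+d*D
        ~~~~^^^^^^
  File "h.py", line 15, in wray
    p=camera_params("wrist");K=np.array(p["intrinsics"]);M=np.array(p["mount"]);R=np.array(o["orientation"])
ValueError: time passes only in moves, steps and waits
```

View pics/w7.png

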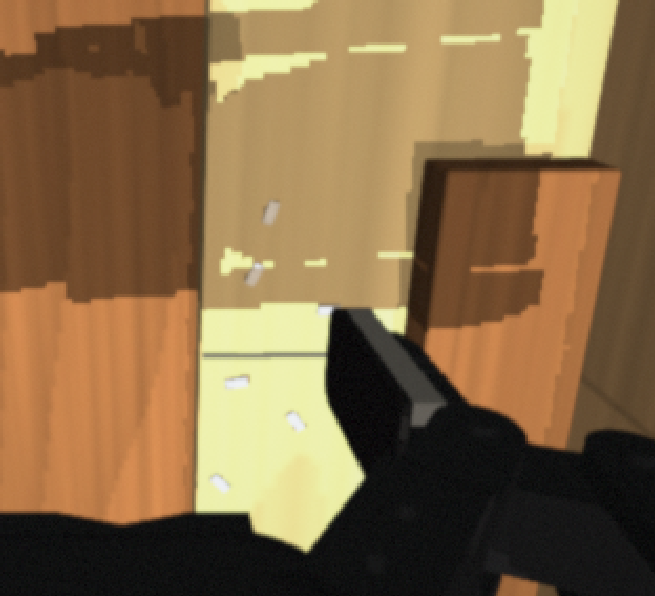

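The view shows the board's left end at (425–620, 160–170) with its far edge tight along the fence line, which passes through about (592,150). The gripper is clear, so I'm handing in.

```bash
python3 -c "
from plant import *
print(hand_in())"
```

```text
the job is handed in; nothing more can be done
None
```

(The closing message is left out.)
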